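# Sort a bench-top handful: shingle the coupons, box the vials, dish the stirring bar

### The arm

A 6-joint arm with a two-finger parallel gripper is mounted at the origin on a cart in front of the work surface, level with it; the furniture and walls round the work are solid. World frame = base frame: x ahead of the robot, y to its left, z up, the work surface at z = 0. Lengths are in m, angles in rad, forces in N, time in s.
With the tool pointing down it reaches from about 0.3 to 0.75 m from the base axis. Payload 8.5 kg.
Tool frame: the origin (TCP) lies between the finger pads; the fingertips stand 19 mm ahead of it and the grasp point (between the pads) is the TCP; z points along the fingers, y is the line along which they close (so a half turn about z gives the same grasp; the last joint's range is limited). The gripper opens to 85 mm and grips with 20 to 120 N. Pads are 22 mm wide; open, the fingers measure 114 mm over their backs; the gripper's body (76 mm by 85 mm) begins 54 mm behind the grasp point. The pads swing forward as they close: fully open they stand 13 mm farther back than shut.
Start: joints at [0.906, 0.381, 1.297, -0, 1.464, -0.215], TCP at [0.239, 0.495, 0.25] pointing down, gripper open.
Joint ranges: [-3.11, 3.11], [-0.89, 2.33], [0.22, 2.48], [-1.42, 4.56], [0.17, 2.85], [-2.88, 2.88]. Speed limits (rad/s): [2.39, 2.39, 3.14, 3.14, 3.14, 3.14].

### API

Orientations are given as a unit quaternion [w, x, y, z].
In Python, from station import env, capture gives the robot as it stands. The module is installed in compiled form; this text tells all that it offers.
- The arm moves only by the tool advance, called after ">>>" as name(argument=value, ...), one argument or row to a line, values as JSON. Schema: {"type":"object","properties":{"offsets":{"type":"object","properties":{"aperture":{"type":"array","items":{"type":"number"},"minItems":1,"maxItems":12},"dx":{"type":"array","items":{"type":"number"},"minItems":1,"maxItems":12},"dy":{"type":"array","items":{"type":"number"},"minItems":1,"maxItems":12},"dz":{"type":"array","items":{"type":"number"},"minItems":1,"maxItems":12},"twist":{"type":"array","items":{"type":"number"},"minItems":1,"maxItems":12}},"additionalProperties":false,"required":["aperture","dx","dy","dz","twist"]},"grip_force":{"type":"number"},"only":{"type":"string"},"quiet":{"type":"boolean"},"lines":{"type":"string"}},"required":["offsets"],"additionalProperties":false}. offsets is an object with one list for each field, all of the same length, 1 to 12, a row being the entries at one place: aperture (the opening from 0.0 (shut) to 1.0 (fully open)), dx, dy, dz (the shift in shares of the most that a row can go, 1 being 62.5 mm), twist (a turn about the tool's z in normalised numbers (1 is 2 rad)); each row shifts and turns the commanded pose from where the row before left it, along the tool's axes as they then stand; what a row does not reach is not made up. A row lasts 1/8 s, in which the tool goes at most 0.0625 m and 0.188 rad, less where a joint would pass 70% of its speed; a pose out of reach is approached as far as the arm can. The fingers move at their own pace and stop on an object; grip_force is the grip in N (left out, the last holds). Time passes only in rows, so rows that do not move let the fingers close. The tool returns the time, the measured TCP pose, the force, the opening and the grip force at its end. only (a regular expression) keeps the lines of the reply that match it, lines (a string "A,B") keeps lines A to B, and quiet returns only ok. Input that does not fit is refused with a message, and nothing moves.
- env.sense(): the state, without advancing time (a new reading comes with each control period).
- capture(name): name is "side" or "top"; returns a dict with "pixels" (480x640x3 uint8, red, green, blue), "range_z" (480x640 float32, m along the optical axis (not along the pixel's ray), 0 where there is no reading), "camera_matrix" (3x3 intrinsics, pixels), "view" (4x4, takes a point from world to camera coordinates). Camera axes: x right, y up, looking along -z (the intrinsics and any distortion apply to the point x, -y, -z); pixel columns grow to the right and rows downward; lengths in m; the calibration is good to about 2 mm. A picture is of the moment at which its call begins.
- env.hand_in(): hands the job in; it is judged then, once.
The state is a dict: "clock": time; "joints": joint angles; "qvel": joint speeds; "effort": joint torques, N m; "tool_pos": TCP position; "eef_rot": TCP orientation; "ft_force": force on the tool from outside, world axes, zero at the start; "wrist_torque": the same for the moment, N m; "opening": opening from 0.0 (shut) to 1.0 (fully open); "finger_force": force on a finger pad.
Only numpy, scipy, OpenCV 4.12 (cv2) and the standard library are available. Lean on these libraries where they do the work, as an engineer would, in place of code of your own. Each camera call takes 0.05 s, during which the arm holds its last target. There are 200 camera calls.

### The job

Sort the things scattered along the front of the bench to where each kind belongs: lay the plain metal coupon flat on the grey coupon board, lengthwise and up close to the board's stop, then shingle the coupon with the hole on it, overlapping about a third of its length, so that its other end rests on the board. Stand the two capped vials upright in the small white box, one in each cell, and lay the white stirring bar in the round porcelain dish. Leave the amber bottle and the timer where they are, let go of everything and let it come to rest.

Things in the scene. Friction and masses are not known exactly. Their poses are not given: they have to be found in the camera images.
- coupon_plain: loose flat steel coupon without a hole, 28 (x) x 55 (y, its length) x 5 mm, about 22 g, lying on the worktop; origin at the centre of its underside, z up
- coupon_drilled: loose flat steel coupon of the same size, 28 (x) x 55 (y, its length) x 5 mm, about 20 g, with a 12 mm round hole through its centre; origin at the centre of its underside, z up
- vial_a: loose small round sample vial with a white screw cap, standing upright, diameter 21 mm, 52 mm tall, cap (diameter 20 mm) from 40 mm up; origin at the centre of its underside, z up along its axis. The two vials are of one kind and either may have either cell
- vial_b: loose small round sample vial with a blue screw cap, same size as the other: diameter 21 mm, 52 mm tall, standing upright; origin at the centre of its underside, z up along its axis
- stir_bar: loose white plastic stirring bar lying on the worktop, 10 (x) x 30 (y, its length) x 10 mm high, 12 g; origin at the centre of its underside
- coupon_board: grey flat board fixed to the worktop, 56 (x) x 106 (y) mm, upper face 4 mm above its origin, which is the centre of its underside. Long sides open; at the +y end a white stop, 14 mm high, inner face at y = +47 mm. Coupons go lengthwise along y: the plain one a few mm from the stop (centre near y = +17 mm), the drilled one some 37 mm further to -y, resting on the plain one's end and the board
- vial_box: small white open box fixed to the worktop, 44 (x) x 85 (y) x 20 mm high, walls and floor 3 mm thick, a divider across the middle makes two square cells of 38 mm, centred at y = +20.5 mm and y = -20.5 mm, x = 0; origin at the centre of its underside, z up
- dish: round open white porcelain dish fixed to the worktop, outer diameter 84 mm, 16 mm high, walls 3 mm, flat floor about 66 mm across and 4 mm above its underside; origin at the centre of its underside
- amber_bottle: bystander: small amber bottle with a red cap, 45 mm diameter, 95 mm tall, loose, standing behind the work; origin at the centre of its underside; not to be moved
- timer: bystander: white lab timer, 62 x 66 x 18 mm, loose, lying at the right of the work; origin at the centre of its underside; not to be moved

How it is judged:
By the outcome, as a careful person would: the job done as asked, in the order asked, and still so for the second after the job is handed in, with the robot touching nothing.
It also fails if it takes over 104 s, if anything falls off the work surface, if the arm or the gripper's body presses on something with over 40 N, if the wrist force passes 120 N, or if a joint passes its speed limit or range.

## Working session

There is one attempt and no reset: what is moved stays moved. The work goes in short steps, Python scripts to look and compute and a tool call to move; the robot and the scene stay as the last step left them, time stands still between calls to the robot, and variables do not carry over. Pictures are saved under pics/ and viewed, at most 14 in all, crops included, and the job is handed in when it is done.

```bash
mkdir -p pics
```

Create h.py:
```python
import numpy as np, cv2
from station import env, capture
def world(c):
    K=c["camera_matrix"];z=c["range_z"].astype(float)
    v,u=np.mgrid[:480,:640]
    P=np.stack([(u-K[0,2])/K[0,0]*z,-(v-K[1,2])/K[1,1]*z,-z,np.ones_like(z)],-1)
    W=P@np.linalg.inv(c["view"]).T
    W=W[...,:3]; W[z==0]=np.nan
    return W
def save(c,n): cv2.imwrite("pics/"+n+".png",c["pixels"][...,::-1])
```

Run:
```python
from h import *
for n in("top","side"):
    c=capture(n);save(c,n+"0");np.savez(n+"0.npz",**c);print(c["camera_matrix"],np.linalg.inv(c["view"]).round(3))
s=env.sense();print(s)
```

```text
[[488.22961604   0.         322.47559104]
 [  0.         488.22961604 237.92705802]
 [  0.           0.           1.        ]] [[ 0.006  0.986 -0.167  0.42 ]
 [-1.     0.006  0.001 -0.104]
 [ 0.002  0.167  0.986  0.968]
 [ 0.     0.     0.     1.   ]]
[[436.84920309   0.         326.92344231]
 [  0.         436.84920309 241.12542278]
 [  0.           0.           1.        ]] [[-0.134  0.447 -0.884 -0.206]
 [-0.991 -0.074  0.113  0.008]
 [-0.014  0.891  0.453  0.432]
 [ 0.     0.     0.     1.   ]]
{'clock': 0.1, 'joints': array([ 9.05722246e-01,  3.81161888e-01,  1.29815215e+00, -5.06966141e-06,
        1.46359556e+00, -2.15283857e-01]), 'qvel': array([-0.00230233, -0.00206107, -0.00104609, -0.00021094, -0.00198379,
        0.00095093]), 'effort': array([ 2.91518729e-03, -4.49214363e+01, -2.31660247e+01, -1.74772722e-04,
        3.60232698e-03,  1.29720920e-04]), 'tool_pos': array([0.23897749, 0.49511366, 0.24976671]), 'eef_rot': array([-2.78296759e-04,  2.23003802e-01,  9.74817352e-01, -5.96778956e-04]), 'ft_force': array([ 0.50702469,  0.23439971, -0.4332463 ]), 'wrist_torque': array([0.01617536, 0.00772095, 0.0006067 ]), 'finger_force': 0.0, 'opening': 0.9985364501291046}
```

View pics/top0.png

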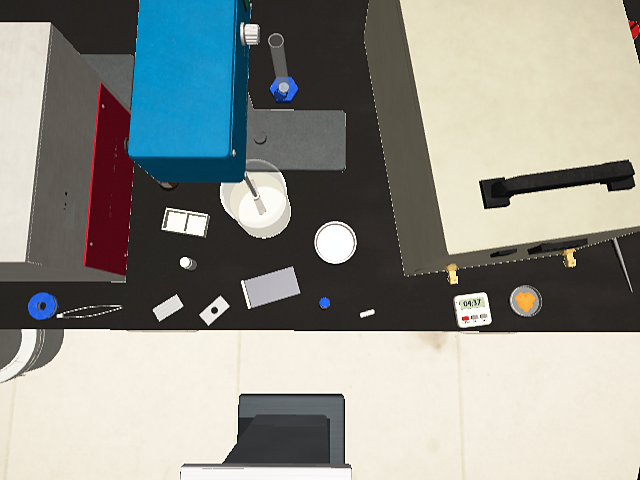

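View pics/side0.png

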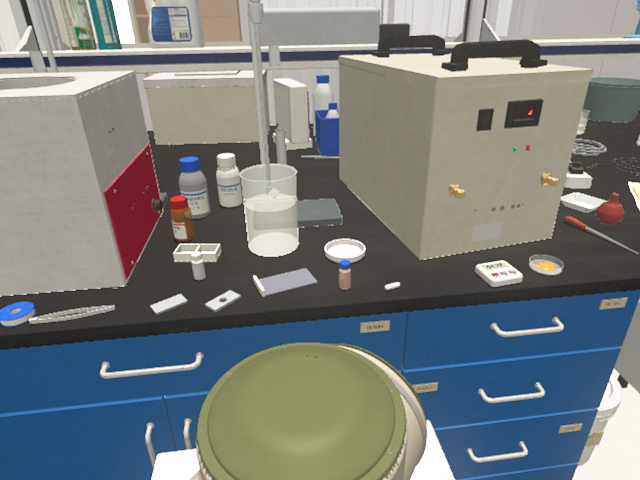

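The top view shows the box (185,222), white vial (187,263), plain coupon (168,307) and drilled coupon (214,310). The board is at (270,287) with its stop at the left end, the blue vial at (324,302), the dish (335,242), the stir bar (367,313) and the timer (473,310). The side view shows the amber bottle at (180,218), behind the box and hidden from the top camera by the stirrer head.

Add to h.py:
```python
def proj(c,uv,h):
    K=c["camera_matrix"];T=np.linalg.inv(c["view"]);uv=np.atleast_2d(np.asarray(uv,float))
    d=np.stack([(uv[:,0]-K[0,2])/K[0,0],-(uv[:,1]-K[1,2])/K[1,1],-np.ones(len(uv))],-1)@T[:3,:3].T
    return T[:3,3]+d*((h-T[2,3])/d[:,2])[:,None]
def seg(c,box,h,fn,S=6):
    "largest blob in box (u0,v0,u1,v1): centre, size, long-axis heading, at height h"
    u0,v0,u1,v1=box
    im=cv2.resize(c["pixels"][v0:v1,u0:u1],None,fx=S,fy=S,interpolation=cv2.INTER_CUBIC).astype(int)
    m=fn(im).astype(np.uint8)
    k=max(cv2.findContours(m,cv2.RETR_EXTERNAL,cv2.CHAIN_APPROX_NONE)[0],key=cv2.contourArea)[:,0]
    W=proj(c,(k+.5)/S-.5+[u0,v0],h)[:,:2]
    r=cv2.minAreaRect((W*1000).astype(np.float32))
    b=cv2.boxPoints(r);e=b[1]-b[0],b[2]-b[1];L=max(e,key=np.linalg.norm)
    return np.round(r[0],1),np.round(sorted(r[1]),1),round(float(np.arctan2(L[1],L[0])%np.pi),3)
```

Create see.py:
```python
from h import *
import sys
c=dict(np.load("top0.npz"));W=world(c)
b=lambda t:(lambda i:i.mean(-1)>t)
lo=lambda i:i.mean(-1)>90
for n,box,h,f in [("plain",(140,285,192,330),.005,b(100)),("drill",(192,285,238,330),.005,b(100)),("board",(233,258,308,318),.004,b(80)),
 ("stop",(238,272,256,312),.014,b(200)),
 ("box",(152,198,215,245),.020,b(100)),("dish",(305,210,365,272),.016,b(100)),("va",(175,252,204,276),.052,b(100)),
 ("vb",(312,290,338,315),.052,lambda i:(i[...,2]-i[...,0])>60),("bar",(350,300,385,325),.01,b(110)),("timer",(448,285,500,332),.018,b(100))]:
    r=seg(c,box,h,f); u0,v0,u1,v1=box
    z=W[v0:v1,u0:u1,2]; print(n,*r,"zmax pct",np.nanpercentile(z,[5,50,90,98]).round(3))
print("stirrer front",W[165,190],W[182,190],W[100,190]); s=dict(np.load("side0.npz"));Ws=world(s)
for p in [(180,200),(180,225),(275,210),(270,245),(198,262),(345,268),(500,270),(110,250),(130,150)]: print(p,Ws[p[1],p[0]].round(3))
q=c["range_z"]; print(W[327:334,300].round(3).tolist())
```

```bash
python3 see.py
```

Run:
```python
import cv2
im=cv2.imread("pics/top0.png")[190:330,140:390]
cv2.imwrite("pics/crop0.png",cv2.resize(im,None,fx=3.2,fy=3.2,interpolation=cv2.INTER_CUBIC))
```

```text
plain [443.7 197.4] [30.  56.4] 2.143 zmax pct [-0.002  0.001  0.005  0.008]
drill [439.2 106.4] [29.9 56.6] 2.324 zmax pct [-0.002  0.001  0.005  0.008]
board [485.3  -2. ] [ 59.3 108.8] 1.864 zmax pct [-0.002  0.002  0.006  0.012]
stop [470.1  44.5] [ 6.3 56.6] 0.298 zmax pct [-0.002  0.003  0.014  0.016]
box [612.1 169.3] [47.3 87.1] 1.417 zmax pct [-0.002  0.002  0.013  0.021]
dish [ 573.7 -129.4] [84.6 84.8] 2.372 zmax pct [-0.002  0.002  0.008  0.017]
va [527.1 153.5] [21.  25.6] 1.072 zmax pct [-0.002  0.001  0.05   0.054]
vb [ 454.2 -108.8] [18.6 18.6] 2.365 zmax pct [-0.002  0.001  0.05   0.054]
bar [ 435.3 -191.5] [10.8 30.3] 1.878 zmax pct [-0.002  0.001  0.004  0.011]
timer [ 442.8 -393.6] [63.4 67.7] 1.703 zmax pct [-0.002  0.003  0.018  0.02 ]
stirrer front [0.55053439 0.00952079 0.56651703] [ 6.98767323e-01  1.67895018e-01 -6.69405763e-04] [0.59937815 0.00619895 0.58842748]
(180, 200) [0.693 0.205 0.095]
(180, 225) [0.681 0.212 0.042]
(275, 210) [0.581 0.007 0.104]
(270, 245) [0.582 0.022 0.029]
(198, 262) [0.52  0.155 0.036]
(345, 268) [ 0.445 -0.107  0.043]
(500, 270) [ 0.438 -0.394  0.016]
(110, 250) [0.492 0.29  0.088]
(130, 150) [0.691 0.282 0.207]
[[0.408, -0.062, 0.001], [0.406, -0.062, 0.001], [0.404, -0.062, 0.001], [0.402, -0.062, -0.003], [0.382, -0.025, -0.854], [0.379, -0.025, -0.853], [0.375, -0.025, -0.85]]
```

View pics/crop0.png

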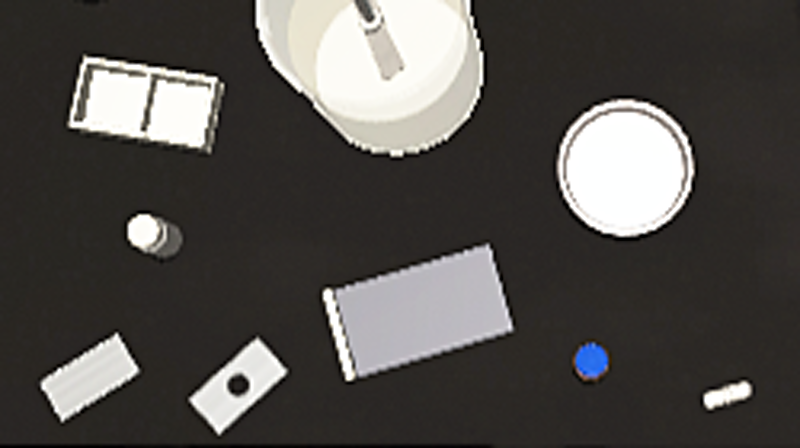

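The crop confirms the segmentation: the plain coupon, the drilled coupon with its hole, the stop at the board's left end, and the white vial's cap offset up-left of its body. Heights and sizes match the given values to about 2 mm. I'll refine the board and vial positions and write a planning helper.

Create go.py:
```python
import sys; from h import *
from scipy.spatial.transform import Rotation as R
a=[float(eval(v)) for v in sys.argv[1:]]
s=env.sense();q=s["eef_rot"];M=R.from_quat(q[[1,2,3,0]]).as_matrix()
hd=np.arctan2(M[1,1],M[0,1]); t=(hd-a[3]+np.pi/2)%np.pi-np.pi/2   # + turn about tool z (down) lowers heading
M2=M@R.from_rotvec([0,0,t]).as_matrix()
print("j6",s["joints"][5].round(2),"turn",t.round(3),"then d",(M2.T@(np.array(a[:3])-s["tool_pos"])).round(4),"pos",s["tool_pos"].round(4),"hd",hd.round(3))
```

Run:
```python
from h import *
c=dict(np.load("top0.npz"))
print("boardgrey",seg(c,(233,258,308,318),.004,lambda i:(i.mean(-1)>80)&(i.mean(-1)<215)))
print("va cap",[seg(c,(175,252,204,276),.052,lambda i,t=t:i.mean(-1)>t) for t in(180,215,235)])
print([seg(c,(312,290,338,315),.052,lambda i:(i[...,2]-i[...,0])>t) for t in (40,100,150)])
```

```bash
python3 go.py .4437 .1974 .10 "2.143-1.5708"
```

```text
boardgrey (array([485.3,  -2. ]), array([ 59.3, 108.8]), 1.864)
va cap [(array([528.2, 156. ]), array([18.6, 18.7]), 2.281), (array([528.3, 156. ]), array([17.7, 17.8]), 0.637), (array([528.2, 156.1]), array([17.3, 17.4]), 0.637)]
[(array([ 454.2, -108.8]), array([19., 19.]), 2.364), (array([ 454.1, -108.8]), array([17.9, 17.9]), 2.365), (array([ 454.2, -108.8]), array([17.3, 17.3]), 2.367)]
j6 -0.22 turn 0.549 then d [-0.3611  0.0111  0.1499] pos [0.239  0.4951 0.2498] hd 1.121
```

Careful with the scale: shifts go in shares of 62.5 mm and turns go in shares of 2 rad. That gives: -0.045 m is -0.72, 0.015 m is 0.24, 0.183 rad is 0.0915.

>>> advance(
  offsets={"aperture": [0.5,0.5,0.5,0.5,0.5,0.5,0.5,0.5,0.5,0.5,0.5,0.5],"dx": [0,0,0,-0.72,-0.72,-0.72,-0.72,-0.72,-0.72,-0.72,-0.72,0],"dy": [0,0,0,0.0224,0.0224,0.0224,0.0224,0.0224,0.0224,0.0224,0.0224,0],"dz": [0,0,0,0.24,0.24,0.24,0.24,0.24,0.24,0.24,0.24,0],"twist": [0.0915,0.0915,0.0915,0,0,0,0,0,0,0,0,0]},
  grip_force=40,
)

```text
clock: 1.6
tool_pos: [0.4443, 0.1965, 0.1291]
eef_rot: [-0.001, 0.481, 0.877, -0.001]
ft_force: [-0.6, 0.3, 0.3]
opening: 0.497
finger_force: 0.0
```

```bash
python3 go.py .4437 .1974 .035 "2.143-1.5708"
```

```text
j6 -0.4 turn -0.004 then d [0.001  0.0001 0.0941] pos [0.4443 0.1965 0.1291] hd 0.568
```

Scaled: 0.05 m is 0.8, 0.044 m is 0.704.

>>> advance(
  offsets={"aperture": [0.45,0.45,0.45,0.45,0.45],"dx": [0.016,0,0,0,0],"dy": [0,0,0,0,0],"dz": [0.8,0.704,0.096,0.048,0],"twist": [0,0,0,0,0]},
)

```text
clock: 2.22
tool_pos: [0.4435, 0.1999, 0.0286]
eef_rot: [0.001, 0.479, 0.878, 0.001]
ft_force: [0.5, -0.0, 0.8]
opening: 0.454
finger_force: 0.0
```

>>> advance(
  offsets={"aperture": [0.45,0.45,0.45],"dx": [0,0,0],"dy": [0,0,0],"dz": [0.032,0.032,0],"twist": [0,0,0]},
)

```text
clock: 2.6
tool_pos: [0.4429, 0.1995, 0.0234]
eef_rot: [0.0, 0.479, 0.878, 0.0]
ft_force: [0.1, -0.8, 0.7]
opening: 0.452
finger_force: 0.0
```

Scaled: 0.0015 m is 0.024.

>>> advance(
  offsets={"aperture": [0.45,0.45],"dx": [0,0],"dy": [0,0],"dz": [0.024,0],"twist": [0,0]},
)

```text
clock: 2.85
tool_pos: [0.4428, 0.1995, 0.0217]
eef_rot: [-0.0, 0.479, 0.878, -0.0]
ft_force: [0.8, -0.0, -0.9]
opening: 0.447
finger_force: 0.0
```

>>> advance(
  offsets={"aperture": [0.45,0.45],"dx": [0,0],"dy": [0,0],"dz": [0.024,0],"twist": [0,0]},
)

```text
clock: 3.1
tool_pos: [0.4428, 0.1995, 0.0202]
eef_rot: [-0.0, 0.479, 0.878, -0.0]
ft_force: [-0.5, 0.5, 0.4]
opening: 0.451
finger_force: 0.0
```

```bash
python3 -c "
from h import *
c=capture('side');save(c,'s1');im=cv2.imread('pics/s1.png')[230:350,90:290];cv2.imwrite('pics/s1c.png',cv2.resize(im,None,fx=4,fy=4,interpolation=cv2.INTER_CUBIC))"
```

```text
(no output)
```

View pics/s1c.png

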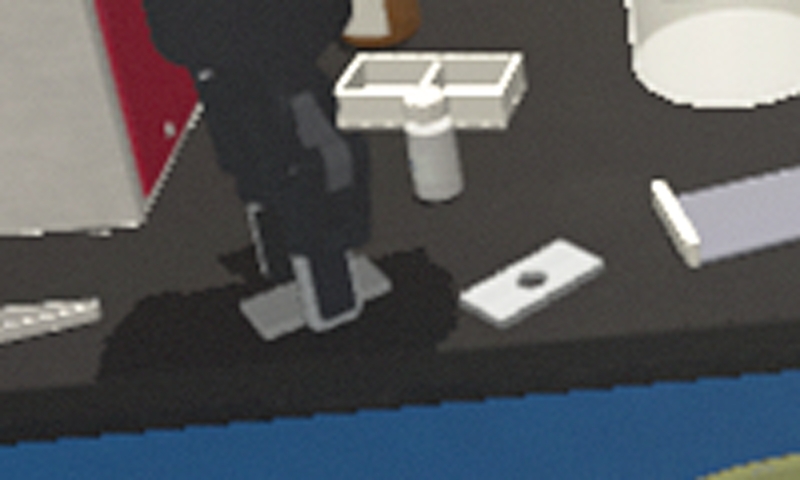

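The fingers straddle the plain coupon, roughly centred along its length (crop 320,290). There is no floor contact yet, so I'll go a little lower and then close.

Scaled: 0.002 m is 0.032.

>>> advance(
  offsets={"aperture": [0.45,0.45],"dx": [0,0],"dy": [0,0],"dz": [0.032,0],"twist": [0,0]},
)

```text
clock: 3.4
tool_pos: [0.4428, 0.1995, 0.0182]
eef_rot: [-0.0, 0.479, 0.878, -0.0]
ft_force: [-0.8, 0.9, 0.4]
opening: 0.451
finger_force: 0.0
```

>>> advance(
  offsets={"aperture": [0.3,0.2,0.2,0.2],"dx": [0,0,0,0],"dy": [0,0,0,0],"dz": [0,0,0,0],"twist": [0,0,0,0]},
  grip_force=40,
)

```text
clock: 3.9
tool_pos: [0.4432, 0.1995, 0.0189]
eef_rot: [0.0, 0.479, 0.878, 0.0]
ft_force: [-1.1, -0.4, 6.4]
opening: 0.308
finger_force: 41.1
```

Scaled: -0.03 m is -0.48, 0.14 rad is 0.07.

>>> advance(
  offsets={"aperture": [0.2,0.2,0.2,0.2,0.2],"dx": [0,0,0,0,0],"dy": [0,0,0,0,0],"dz": [-0.48,-0.48,0,0,0],"twist": [0,0,0.07,0.069,0]},
)

```text
clock: 4.53
tool_pos: [0.4428, 0.1995, 0.0783]
eef_rot: [-0.0, 0.595, 0.803, -0.0]
ft_force: [0.4, -0.8, -0.1]
opening: 0.31
finger_force: 39.7
```

```bash
python3 go.py .4800 .0155 .040 "1.866-1.5708"
```

```text
j6 -0.12 turn 0.0 then d [-0.1868 -0.0179  0.0383] pos [0.4428 0.1995 0.0783] hd 0.295
```

Scaled: -0.045 m is -0.72, 0.014 m is 0.224.

>>> advance(
  offsets={"aperture": [0.2,0.2,0.2,0.2,0.2,0.2],"dx": [-0.72,-0.72,-0.72,-0.72,-0.1088,0],"dy": [-0.072,-0.072,-0.072,-0.072,0,0],"dz": [0,0,0.192,0.224,0.192,0],"twist": [0,0,0,0,0,0]},
)

```text
clock: 5.28
tool_pos: [0.4792, 0.0157, 0.0396]
eef_rot: [-0.001, 0.596, 0.803, -0.0]
ft_force: [0.6, 0.5, 0.3]
opening: 0.309
finger_force: 39.7
```

```bash
python3 go.py .4800 .0155 .0235 "1.866-1.5708"
```

```text
j6 -0.51 turn -0.0 then d [-0.0004  0.0007  0.0161] pos [0.4792 0.0157 0.0396] hd 0.295
```

Scaled: 0.01 m is 0.16, 0.005 m is 0.08.

>>> advance(
  offsets={"aperture": [0.2,0.2,0.2,0.2],"dx": [0,0,0,0],"dy": [0.008,0,0,0],"dz": [0.16,0.08,0.016,0],"twist": [0,0,0,0]},
)

```text
clock: 5.78
tool_pos: [0.4803, 0.0159, 0.0244]
eef_rot: [0.0, 0.596, 0.803, 0.0]
ft_force: [0.1, -0.6, -0.1]
opening: 0.308
finger_force: 39.7
```

>>> advance(
  offsets={"aperture": [0.35,0.45,0.45,0.45,0.45,0.45,0.45],"dx": [0,0,0,0,0,0,0],"dy": [0,0,0,0,0,0,0],"dz": [0,0,0,-0.16,-0.48,-0.48,0],"twist": [0,0,0,0,0,0,0]},
)

```text
clock: 6.65
tool_pos: [0.4812, 0.0155, 0.0966]
eef_rot: [0.002, 0.596, 0.803, 0.001]
ft_force: [0.0, -0.1, -0.5]
opening: 0.446
finger_force: 0.0
```

```bash
python3 go.py .4392 .1064 .09 "2.324-1.5708"
```

```text
j6 -0.51 turn -0.459 then d [0.0951 0.0316 0.0063] pos [0.4812 0.0155 0.0966] hd 0.294
```

Scaled: 0.03 m is 0.48, 0.01 m is 0.16, -0.153 rad is -0.0765.

>>> advance(
  offsets={"aperture": [0.45,0.45,0.45,0.45,0.45,0.45,0.45],"dx": [0,0,0,0.48,0.48,0.48,0],"dy": [0,0,0,0.16,0.16,0.16,0],"dz": [0,0,0,0,0,0,0],"twist": [-0.0765,-0.0765,-0.0765,0,0,0,0]},
)

```text
clock: 7.52
tool_pos: [0.4394, 0.103, 0.0939]
eef_rot: [-0.001, 0.396, 0.918, -0.0]
ft_force: [0.5, -0.5, -0.2]
opening: 0.448
finger_force: 0.0
```

```bash
python3 go.py .4419 .1035 .04 "2.324-1.5708"; python3 -c "
from h import *
c=capture('top');save(c,'t1');np.savez('t1.npz',**c);im=cv2.imread('pics/t1.png')[230:330,140:340];cv2.imwrite('pics/t1c.png',cv2.resize(im,None,fx=4,fy=4,interpolation=cv2.INTER_CUBIC))"
```

```text
j6 -0.79 turn 0.002 then d [-0.0014  0.0022  0.0539] pos [0.4394 0.103  0.0939] hd 0.756
```

View pics/t1c.png

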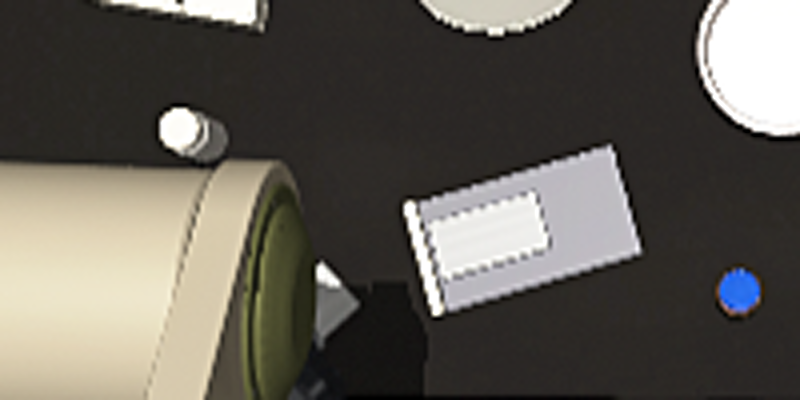

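The plain coupon lies lengthwise on the board, about 2 mm from the stop (crop 485,235). Now I'll measure it and go down on the drilled coupon.

Run:
```python
from h import *
c=dict(np.load("t1.npz"))
for t in (195,210,220): print(seg(c,(247,275,283,303),.009,lambda i:i.mean(-1)>t))
print(proj(c,[(140+548/4,230+222/4),(140+427/4,230+250/4)],.009))
```

```text
(array([481. ,  13.5]), array([31.8, 56.5]), 1.87)
(array([481.4,  13.8]), array([30. , 55.4]), 1.872)
(array([481.4,  13.8]), array([29.3, 54.8]), 1.872)
[[ 0.48735836 -0.01596326  0.009     ]
 [ 0.47335117  0.04286284  0.009     ]]
```

>>> advance(
  offsets={"aperture": [0.45,0.45,0.45,0.45,0.45,0.45],"dx": [-0.0224,0,0,0,0,0],"dy": [0.0352,0,0,0,0,0],"dz": [0.48,0.384,0.16,0.128,0,0],"twist": [0,0,0,0,0,0]},
)

```text
clock: 8.32
tool_pos: [0.4435, 0.1022, 0.0228]
eef_rot: [0.0, 0.398, 0.918, 0.0]
ft_force: [0.2, 0.1, 0.2]
opening: 0.451
finger_force: 0.0
```

```bash
python3 go.py .4419 .1035 .0200 "2.324-1.5708"
```

```text
j6 -0.79 turn -0.0 then d [ 0.002  -0.0003  0.0028] pos [0.4435 0.1022 0.0228] hd 0.753
```

Scaled: 0.003 m is 0.048, 0.002 m is 0.032.

>>> advance(
  offsets={"aperture": [0.45,0.45,0.3,0.2,0.2,0.2],"dx": [0.032,0,0,0,0,0],"dy": [0,0,0,0,0,0],"dz": [0.048,0,0,0,0,0],"twist": [0,0,0,0,0,0]},
  grip_force=40,
)

```text
clock: 9.07
tool_pos: [0.4418, 0.1038, 0.0196]
eef_rot: [0.0, 0.398, 0.918, 0.0]
ft_force: [-0.8, 1.0, 5.6]
opening: 0.312
finger_force: 39.3
```

>>> advance(
  offsets={"aperture": [0.2,0.2,0.2,0.2,0.2,0.2],"dx": [0,0,0,0,0,0],"dy": [0,0,0,0,0,0],"dz": [-0.48,-0.48,0,0,0,0],"twist": [0,0,0.076,0.076,0.076,0]},
)

```text
clock: 9.82
tool_pos: [0.4418, 0.1037, 0.0793]
eef_rot: [0.0, 0.594, 0.804, -0.0]
ft_force: [-0.4, -0.0, 0.4]
opening: 0.304
finger_force: 39.7
```

```bash
python3 go.py .4933 -.0251 .045 "1.870-1.5708"
```

```text
j6 -0.33 turn -0.001 then d [-0.1383  0.0113  0.0343] pos [0.4418 0.1037 0.0793] hd 0.298
```

Scaled: -0.0463 m is -0.7408, -0.046 m is -0.736.

>>> advance(
  offsets={"aperture": [0.2,0.2,0.2,0.2,0.2,0.2,0.2],"dx": [-0.736,-0.736,-0.7408,0,0,0,0],"dy": [0.0608,0.0608,0.0592,0,0,0,0],"dz": [0,0,0.16,0.192,0.192,0,0],"twist": [0,0,0,0,0,0,0]},
)

```text
clock: 10.7
tool_pos: [0.493, -0.0244, 0.0456]
eef_rot: [0.0, 0.594, 0.804, 0.0]
ft_force: [0.6, 0.2, 0.3]
opening: 0.304
finger_force: 39.7
```

```bash
python3 go.py .4933 -.0251 .0290 "1.870-1.5708"
```

```text
j6 -0.59 turn -0.0 then d [-0.0008  0.0001  0.0166] pos [ 0.493  -0.0244  0.0456] hd 0.299
```

Scaled: 0.01 m is 0.16, 0.004 m is 0.064.

>>> advance(
  offsets={"aperture": [0.2,0.2,0.2,0.2],"dx": [-0.0128,0,0,0],"dy": [0,0,0,0],"dz": [0.16,0.064,0.032,0],"twist": [0,0,0,0]},
)

```text
clock: 11.2
tool_pos: [0.4933, -0.026, 0.0292]
eef_rot: [-0.0, 0.595, 0.804, -0.0]
ft_force: [0.2, -1.4, 1.2]
opening: 0.309
finger_force: 39.7
```

>>> advance(
  offsets={"aperture": [0.2,0.2,0.34,0.4,0.45,0.45,0.45,0.45,0.45],"dx": [0,0,0,0,0,0,0,0,0],"dy": [0,0,0,0,0,0,0,0,0],"dz": [0.0128,0,0,0,0,-0.16,-0.48,-0.64,-0.64],"twist": [0,0,0,0,0,0,0,0,0]},
)

```text
clock: 12.32
tool_pos: [0.4931, -0.0259, 0.1505]
eef_rot: [0.0, 0.595, 0.804, 0.0]
ft_force: [-0.1, -0.3, -0.4]
opening: 0.454
finger_force: 0.0
```

```bash
python3 go.py .5282 .156 .12 "1.0"
```

```text
j6 -0.59 turn -0.703 then d [0.0688 0.172  0.0305] pos [ 0.4931 -0.0259  0.1505] hd 0.297
```

Scaled: 0.045 m is 0.72, -0.007 m is -0.112, 0.15 rad is 0.075.

```bash
python3 go.py .5282 .156 .08 "-0.154"
```

```text
j6 -0.59 turn 0.451 then d [0.1851 0.0067 0.0705] pos [ 0.4931 -0.0259  0.1505] hd 0.297
```

>>> advance(
  offsets={"aperture": [0.45,0.45,0.45,0.45,0.45,0.45,0.45,0.45],"dx": [0,0,0,0.72,0.72,0.72,0.72,0],"dy": [0,0,0,-0.112,-0.112,-0.112,0,0],"dz": [0,0,0,0,0,0,0,0],"twist": [0.075,0.075,0.075,0,0,0,0,0]},
)

```text
clock: 13.32
tool_pos: [0.4998, 0.1575, 0.1491]
eef_rot: [0.0, 0.758, 0.652, 0.0]
ft_force: [0.1, -1.0, 0.0]
opening: 0.451
finger_force: 0.0
```

```bash
python3 go.py .5282 .156 .08 "-0.154"; python3 -c "
from h import *
c=capture('top');save(c,'t2');np.savez('t2.npz',**c);im=cv2.imread('pics/t2.png')[180:330,140:340];cv2.imwrite('pics/t2c.png',cv2.resize(im,None,fx=4,fy=4,interpolation=cv2.INTER_CUBIC))"
```

```text
j6 0.23 turn 0.005 then d [0.0028 0.0282 0.0691] pos [0.4998 0.1575 0.1491] hd -0.149
```

View pics/t2c.png

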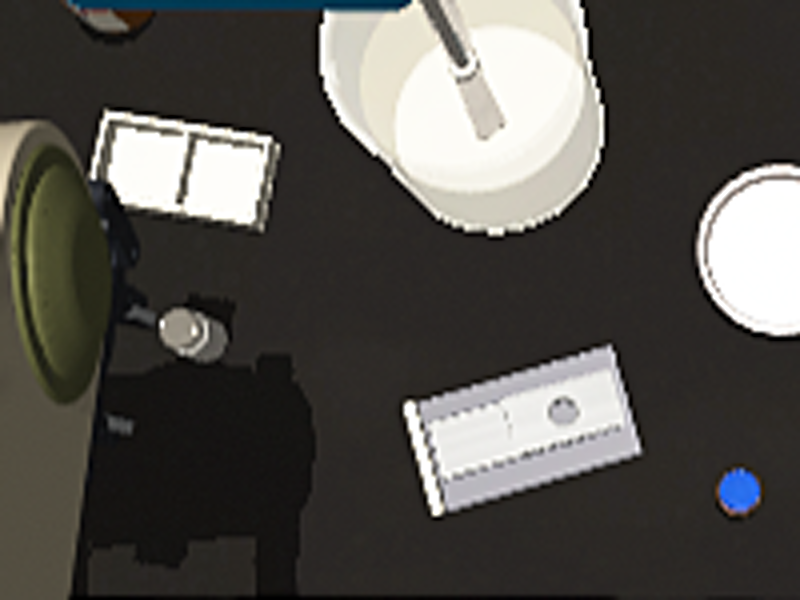

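The drilled coupon is shingled on the plain one, aligned, with its edge at crop (507,420). Now vial_a.

Scaled: 0.03 m is 0.48, 0.028 m is 0.448.

>>> advance(
  offsets={"aperture": [0.5,0.5,0.5,0.5],"dx": [0.0448,0,0,0],"dy": [0.448,0,0,0],"dz": [0,0.48,0.48,0],"twist": [0,0,0,0]},
)

```text
clock: 13.88
tool_pos: [0.5272, 0.1525, 0.0874]
eef_rot: [-0.001, 0.76, 0.65, -0.002]
ft_force: [0.3, 0.2, 0.6]
opening: 0.501
finger_force: 0.0
```

```bash
python3 go.py .5282 .156 .043 "-0.154"
```

```text
j6 0.22 turn -0.0 then d [0.0037 0.0006 0.0444] pos [0.5272 0.1525 0.0874] hd -0.154
```

Scaled: 0.02 m is 0.32, 0.016 m is 0.256.

>>> advance(
  offsets={"aperture": [0.5,0.5,0.5,0.5,0.4,0.3,0.15,0.15,0.15],"dx": [0.048,0,0,0,0,0,0,0,0],"dy": [0.008,0,0,0,0,0,0,0,0],"dz": [0.32,0.256,0.128,0,0,0,0,0,0],"twist": [0,0,0,0,0,0,0,0,0]},
  grip_force=30,
)

```text
clock: 15.0
tool_pos: [0.5292, 0.1566, 0.0451]
eef_rot: [0.0, 0.759, 0.651, 0.0]
ft_force: [-1.1, -0.4, 5.4]
opening: 0.226
finger_force: 29.3
```

```bash
python3 go.py .5282 .156 .100 "-0.154"
```

```text
j6 0.23 turn 0.001 then d [-0.0007 -0.0009 -0.0549] pos [0.5292 0.1566 0.0451] hd -0.153
```

Scaled: -0.03 m is -0.48.

>>> advance(
  offsets={"aperture": [0.15,0.15,0.15],"dx": [0,0,0],"dy": [0,0,0],"dz": [-0.48,-0.48,0],"twist": [0,0,0]},
)

```text
clock: 15.38
tool_pos: [0.5299, 0.1567, 0.1063]
eef_rot: [0.001, 0.759, 0.651, 0.002]
ft_force: [-0.3, 0.2, -0.5]
opening: 0.23
finger_force: 29.4
```

```bash
python3 go.py .6152 .1896 .085 "-0.154"
```

```text
j6 0.23 turn 0.001 then d [0.0456 0.0791 0.0216] pos [0.5299 0.1567 0.1063] hd -0.153
```

Scaled: 0.027 m is 0.432, 0.026 m is 0.416.

>>> advance(
  offsets={"aperture": [0.15,0.15,0.15,0.15,0.15,0.15,0.15],"dx": [0.24,0.24,0.248,0,0,0,0],"dy": [0.416,0.416,0.432,0,0,0,0],"dz": [0,0,0,0.176,0.176,0,0],"twist": [0,0,0,0,0,0,0]},
)

```text
clock: 16.25
tool_pos: [0.6138, 0.1893, 0.0827]
eef_rot: [0.0, 0.759, 0.651, 0.0]
ft_force: [-0.2, -0.4, 0.0]
opening: 0.234
finger_force: 29.4
```

```bash
python3 go.py .6152 .1896 .0490 "-0.154"; python3 -c "
from h import *
c=capture('side');save(c,'s2');im=cv2.imread('pics/s2.png')[150:300,110:310];cv2.imwrite('pics/s2c.png',cv2.resize(im,None,fx=4,fy=4,interpolation=cv2.INTER_CUBIC))"
```

```text
j6 0.27 turn 0.001 then d [0.0005 0.0013 0.0337] pos [0.6138 0.1893 0.0827] hd -0.153
```

View pics/s2c.png

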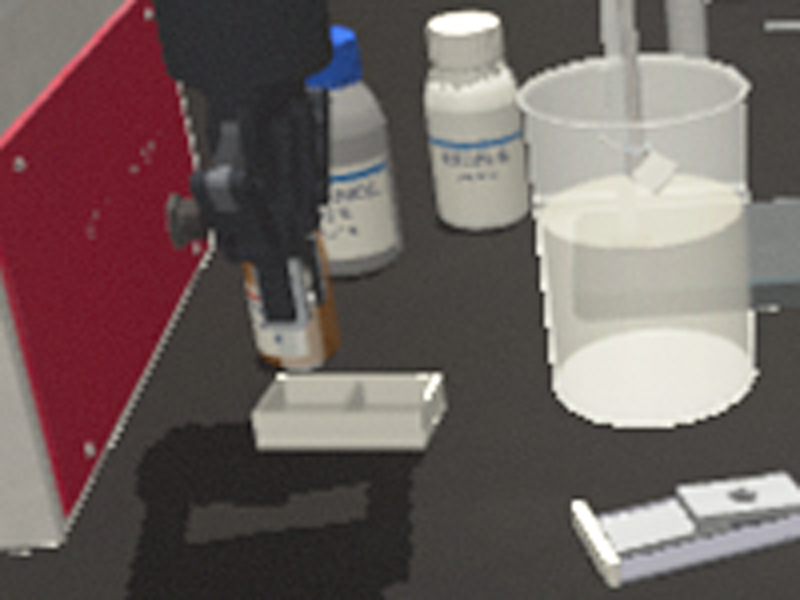

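The vial is held over the left cell, its tip at crop (285,345), with the amber bottle well behind it. I'll lower it and release.

Scaled: 0.015 m is 0.24, 0.012 m is 0.192.

>>> advance(
  offsets={"aperture": [0.15,0.15,0.15,0.15,0.15],"dx": [0.008,0,0,0,0],"dy": [0.016,0,0,0,0],"dz": [0.24,0.192,0.088,0,0],"twist": [0,0,0,0,0]},
)

```text
clock: 16.92
tool_pos: [0.6153, 0.1898, 0.0503]
eef_rot: [0.0, 0.759, 0.651, 0.0]
ft_force: [-0.1, 0.6, 1.7]
opening: 0.231
finger_force: 29.4
```

>>> advance(
  offsets={"aperture": [0.15,0.15],"dx": [0,0],"dy": [0,0],"dz": [0.016,0],"twist": [0,0]},
)

```text
clock: 17.18
tool_pos: [0.6151, 0.1898, 0.0491]
eef_rot: [0.0, 0.759, 0.651, 0.0]
ft_force: [0.2, 0.4, 0.2]
opening: 0.233
finger_force: 29.4
```

Scaled: 0.001 m is 0.016.

>>> advance(
  offsets={"aperture": [0.15,0.15],"dx": [0,0],"dy": [0,0],"dz": [0.016,0],"twist": [0,0]},
)

```text
clock: 17.42
tool_pos: [0.6152, 0.1898, 0.0482]
eef_rot: [0.0, 0.759, 0.651, 0.0]
ft_force: [-1.1, -0.2, 2.5]
opening: 0.232
finger_force: 29.5
```

>>> advance(
  offsets={"aperture": [0.15,0.15],"dx": [0,0],"dy": [0,0],"dz": [0.016,0],"twist": [0,0]},
)

```text
clock: 17.68
tool_pos: [0.6153, 0.1899, 0.0481]
eef_rot: [0.0, 0.759, 0.651, 0.0]
ft_force: [-2.2, -0.8, 8.7]
opening: 0.228
finger_force: 30.3
```

Contact came at TCP z = 0.0481 as predicted, so I'll release.

Scaled: -0.06 m is -0.96, -0.04 m is -0.64.

>>> advance(
  offsets={"aperture": [0.15,0.3,0.38,0.42,0.42,0.42,0.42,0.42,0.42,0.42,0.42,0.42],"dx": [0,0,0,0,0,0,0,0,0,-0.32,-0.32,0],"dy": [0,0,0,0,0,0,0,0,0,-0.96,-0.96,0],"dz": [-0.016,0,0,0,-0.16,-0.48,-0.64,-0.64,-0.32,0,0,0],"twist": [0,0,0,0,0,0,0,0,0,0,0,0]},
)

```text
clock: 19.18
tool_pos: [0.4871, 0.1686, 0.1883]
eef_rot: [-0.001, 0.759, 0.651, -0.002]
ft_force: [1.3, 0.3, 0.2]
opening: 0.417
finger_force: 0.0
```

```bash
python3 go.py .4542 -.1088 .12 "-0.154"; python3 -c "
from h import *
c=capture('top');save(c,'t3');np.savez('t3.npz',**c);im=cv2.imread('pics/t3.png')[180:330,140:340];cv2.imwrite('pics/t3c.png',cv2.resize(im,None,fx=4,fy=4,interpolation=cv2.INTER_CUBIC))"
```

```text
j6 0.26 turn 0.002 then d [-0.2791  0.0103  0.0685] pos [0.4871 0.1686 0.1883] hd -0.152
```

View pics/t3c.png

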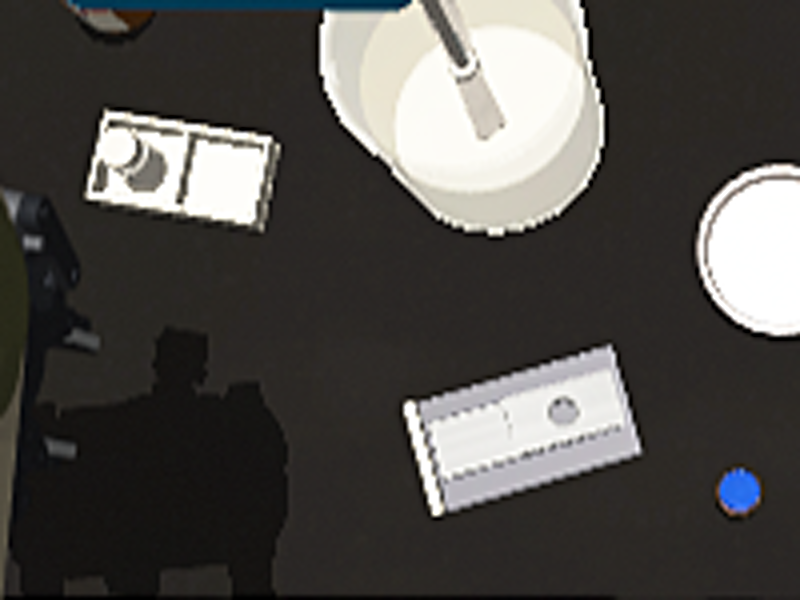

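Vial_a stands upright in the left cell, cap at crop (122,148), and the amber bottle is untouched. Now vial_b.

Scaled: -0.045 m is -0.72, 0.025 m is 0.4.

>>> advance(
  offsets={"aperture": [0.5,0.5,0.5,0.5,0.5,0.5,0.5,0.5,0.5],"dx": [-0.72,-0.72,-0.72,-0.72,-0.72,-0.72,-0.144,0,0],"dy": [0.024,0.024,0.024,0.024,0.024,0.024,0.016,0,0],"dz": [0,0,0,0,0.32,0.4,0.384,0,0],"twist": [0,0,0,0,0,0,0,0,0]},
)

```text
clock: 20.35
tool_pos: [0.4603, -0.1084, 0.12]
eef_rot: [0.001, 0.759, 0.651, 0.0]
ft_force: [0.4, 0.2, -0.1]
opening: 0.498
finger_force: 0.0
```

```bash
python3 go.py .4542 -.1088 .0435 "-0.154"
```

```text
j6 -0.33 turn 0.002 then d [-0.0012 -0.0061  0.0765] pos [ 0.4603 -0.1084  0.12  ] hd -0.152
```

Scaled: 0.03 m is 0.48, 0.02 m is 0.32.

>>> advance(
  offsets={"aperture": [0.5,0.5,0.5,0.5,0.5,0.4,0.3,0.15,0.15,0.15],"dx": [-0.016,0,0,0,0,0,0,0,0,0],"dy": [-0.096,0,0,0,0,0,0,0,0,0],"dz": [0.32,0.48,0.32,0.104,0,0,0,0,0,0],"twist": [0,0,0,0,0,0,0,0,0,0]},
  grip_force=30,
)

```text
clock: 21.6
tool_pos: [0.4534, -0.1087, 0.0431]
eef_rot: [0.001, 0.759, 0.651, 0.0]
ft_force: [-1.4, 1.1, 6.2]
opening: 0.236
finger_force: 29.2
```

>>> advance(
  offsets={"aperture": [0.15,0.15,0.15,0.15],"dx": [0,0,0,0],"dy": [0,0,0,0],"dz": [-0.48,-0.48,-0.48,0],"twist": [0,0,0,0]},
)

```text
clock: 22.1
tool_pos: [0.4539, -0.1089, 0.1342]
eef_rot: [0.002, 0.759, 0.651, 0.001]
ft_force: [0.7, -0.1, -0.6]
opening: 0.229
finger_force: 29.5
```

```bash
python3 go.py .52 .149 .135 "-0.154"
```

```text
j6 -0.34 turn 0.001 then d [ 0.265   0.0258 -0.0011] pos [ 0.4539 -0.1089  0.1342] hd -0.153
```

Scaled: 0.045 m is 0.72, 0.003 m is 0.048.

>>> advance(
  offsets={"aperture": [0.15,0.15,0.15,0.15,0.15,0.15,0.15],"dx": [0.72,0.72,0.72,0.72,0.72,0.64,0],"dy": [0,0,0,0.048,0.192,0.176,0],"dz": [0,0,0,0,0,0,0],"twist": [0,0,0,0,0,0,0]},
)

```text
clock: 22.98
tool_pos: [0.5193, 0.1514, 0.1311]
eef_rot: [-0.0, 0.758, 0.652, -0.001]
ft_force: [-0.5, -0.7, -1.2]
opening: 0.229
finger_force: 29.5
```

```bash
python3 go.py .6090 .1490 .085 "-0.154"
```

```text
j6 0.21 turn 0.004 then d [0.0114 0.0891 0.046 ] pos [0.5193 0.1514 0.1311] hd -0.15
```

Scaled: 0.03 m is 0.48, 0.029 m is 0.464.

>>> advance(
  offsets={"aperture": [0.15,0.15,0.15,0.15,0.15,0.15,0.15],"dx": [0.0608,0.0608,0.0608,0,0,0,0],"dy": [0.48,0.48,0.464,0,0,0,0],"dz": [0,0,0,0.352,0.352,0,0],"twist": [0,0,0,0,0,0,0]},
)

```text
clock: 23.85
tool_pos: [0.6091, 0.1466, 0.089]
eef_rot: [0.0, 0.759, 0.651, 0.0]
ft_force: [-0.5, -0.3, 0.2]
opening: 0.235
finger_force: 29.5
```

```bash
python3 go.py .6090 .1490 .0475 "-0.154"
```

```text
j6 0.2 turn 0.001 then d [ 0.0023 -0.0005  0.0415] pos [0.6091 0.1466 0.089 ] hd -0.153
```

Scaled: 0.02 m is 0.32, 0.015 m is 0.24.

>>> advance(
  offsets={"aperture": [0.15,0.15,0.15,0.15,0.15],"dx": [0.0368,0,0,0,0],"dy": [-0.008,0,0,0,0],"dz": [0.32,0.24,0.088,0,0],"twist": [0,0,0,0,0]},
)

```text
clock: 24.48
tool_pos: [0.6091, 0.1495, 0.0486]
eef_rot: [0.0, 0.759, 0.651, 0.0]
ft_force: [0.0, -0.4, -0.6]
opening: 0.231
finger_force: 29.5
```

>>> advance(
  offsets={"aperture": [0.15,0.15],"dx": [0,0],"dy": [0,0],"dz": [0.016,0],"twist": [0,0]},
)

```text
clock: 24.72
tool_pos: [0.6089, 0.1495, 0.0472]
eef_rot: [0.0, 0.759, 0.651, 0.0]
ft_force: [0.4, 0.3, -1.0]
opening: 0.232
finger_force: 29.5
```

Scaled: 0.001 m is 0.016.

>>> advance(
  offsets={"aperture": [0.15,0.15],"dx": [0,0],"dy": [0,0],"dz": [0.016,0],"twist": [0,0]},
)

```text
clock: 24.98
tool_pos: [0.6089, 0.1495, 0.0462]
eef_rot: [0.0, 0.759, 0.651, 0.0]
ft_force: [-0.0, 0.0, 2.9]
opening: 0.231
finger_force: 29.7
```

>>> advance(
  offsets={"aperture": [0.15,0.15],"dx": [0,0],"dy": [0,0],"dz": [0.008,0],"twist": [0,0]},
)

```text
clock: 25.22
tool_pos: [0.6089, 0.1495, 0.0462]
eef_rot: [0.0, 0.759, 0.651, 0.0]
ft_force: [-1.0, -0.3, 6.9]
opening: 0.233
finger_force: 30.2
```

>>> advance(
  offsets={"aperture": [0.3,0.38,0.42,0.42,0.42,0.42,0.42,0.42,0.42,0.42],"dx": [0,0,0,0,0,0,0,-0.32,-0.32,0],"dy": [0,0,0,0,0,0,0,-0.96,-0.96,0],"dz": [0,0,0,-0.16,-0.48,-0.64,-0.64,0,0,0],"twist": [0,0,0,0,0,0,0,0,0,0]},
)

```text
clock: 26.48
tool_pos: [0.4807, 0.1284, 0.1657]
eef_rot: [-0.001, 0.759, 0.651, -0.002]
ft_force: [0.4, 0.1, 1.6]
opening: 0.42
finger_force: 0.0
```

```bash
python3 go.py .4353 -.1915 .06 "1.878-1.5708"
```

```text
j6 0.18 turn -0.46 then d [-0.2913 -0.1396  0.1059] pos [0.4807 0.1284 0.1657] hd -0.153
```

Scaled: -0.042 m is -0.672, -0.039 m is -0.624, -0.154 rad is -0.077.

>>> advance(
  offsets={"aperture": [0.3,0.3,0.3,0.3,0.3,0.3,0.3,0.3,0.3,0.3,0.3,0.3],"dx": [0,0,0,-0.672,-0.672,-0.672,-0.672,-0.672,-0.672,-0.624,0,0],"dy": [0,0,0,-0.32,-0.32,-0.32,-0.32,-0.32,-0.32,-0.3136,0,0],"dz": [0,0,0,0,0,0,0,0.32,0.4,0.4,0,0],"twist": [-0.0765,-0.0765,-0.077,0,0,0,0,0,0,0,0,0]},
)

```text
clock: 27.98
tool_pos: [0.441, -0.1912, 0.0961]
eef_rot: [0.001, 0.591, 0.807, 0.0]
ft_force: [-0.5, -0.2, 0.2]
opening: 0.302
finger_force: 0.0
```

```bash
python3 go.py .4353 -.1915 .04 "1.878-1.5708";python3 -c "
from h import *
c=capture('top');save(c,'t4');np.savez('t4.npz',**c);im=cv2.imread('pics/t4.png')[180:330,140:400];cv2.imwrite('pics/t4c.png',cv2.resize(im,None,fx=3,fy=3,interpolation=cv2.INTER_CUBIC))"
```

```text
j6 -0.96 turn -0.0 then d [ 0.0015 -0.0056  0.0561] pos [ 0.441  -0.1912  0.0961] hd 0.307
```

View pics/t4c.png

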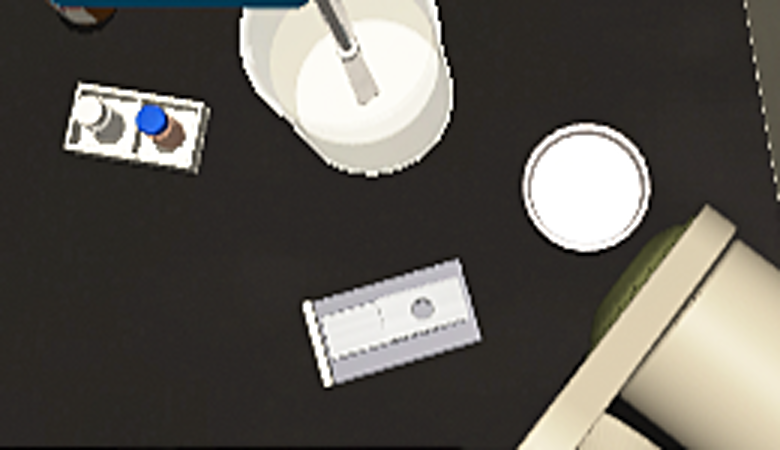

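Both vials are upright in their cells: white at crop (95,112), blue at (152,120). Now the stirring bar.

Scaled: 0.03 m is 0.48, 0.0015 m is 0.024.

>>> advance(
  offsets={"aperture": [0.3,0.3,0.3,0.3,0.3,0.3],"dx": [0.024,0,0,0,0,0],"dy": [-0.0896,0,0,0,0,0],"dz": [0.48,0.4,0.192,0.112,0,0],"twist": [0,0,0,0,0,0]},
)

```text
clock: 28.78
tool_pos: [0.435, -0.1915, 0.0221]
eef_rot: [0.001, 0.591, 0.807, -0.0]
ft_force: [-0.5, 0.5, 0.3]
opening: 0.3
finger_force: 0.0
```

```bash
python3 go.py .4353 -.1915 .0225 "1.878-1.5708"
```

```text
j6 -0.97 turn -0.0 then d [-0.0001  0.0003 -0.0004] pos [ 0.435  -0.1915  0.0221] hd 0.307
```

>>> advance(
  offsets={"aperture": [0.2,0.05,0.05,0.05],"dx": [0,0,0,0],"dy": [0,0,0,0],"dz": [0,0,0,0],"twist": [0,0,0,0]},
  grip_force=25,
)

```text
clock: 29.28
tool_pos: [0.4348, -0.1915, 0.022]
eef_rot: [0.0, 0.591, 0.807, -0.0]
ft_force: [-0.4, 1.3, 6.3]
opening: 0.11
finger_force: 28.2
```

>>> advance(
  offsets={"aperture": [0.05,0.05,0.05],"dx": [0,0,0],"dy": [0,0,0],"dz": [-0.48,-0.48,0],"twist": [0,0,0]},
)

```text
clock: 29.65
tool_pos: [0.4353, -0.1919, 0.0831]
eef_rot: [0.002, 0.591, 0.807, -0.0]
ft_force: [-0.9, 0.0, -0.8]
opening: 0.109
finger_force: 27.4
```

```bash
python3 go.py .5737 -.1294 .05 "1.878-1.5708"
```

```text
j6 -0.97 turn -0.0 then d [0.0178 0.1507 0.0334] pos [ 0.4353 -0.1919  0.0831] hd 0.307
```

Careful with the scale: shifts go in shares of 62.5 mm and turns go in shares of 2 rad. That gives: 0.038 m is 0.608, 0.037 m is 0.592.

>>> advance(
  offsets={"aperture": [0.05,0.05,0.05,0.05,0.05,0.05,0.05,0.05],"dx": [0.072,0.072,0.072,0.072,0,0,0,0],"dy": [0.608,0.608,0.608,0.592,0,0,0,0],"dz": [0,0,0,0,0.24,0.288,0,0],"twist": [0,0,0,0,0,0,0,0]},
)

```text
clock: 30.65
tool_pos: [0.5727, -0.1289, 0.0485]
eef_rot: [-0.0, 0.591, 0.807, -0.0]
ft_force: [-0.3, -0.2, 1.0]
opening: 0.114
finger_force: 27.4
```

```bash
python3 go.py .5737 -.1294 .027 "1.878-1.5708"
```

```text
j6 -0.73 turn -0.001 then d [-0.0008  0.0008  0.0215] pos [ 0.5727 -0.1289  0.0485] hd 0.306
```

Scaled: 0.012 m is 0.192, 0.0085 m is 0.136.

>>> advance(
  offsets={"aperture": [0.05,0.05,0.05,0.05,0.05],"dx": [0,0,0,0,0],"dy": [0,0,0,0,0],"dz": [0.192,0.136,0.016,0,0],"twist": [0,0,0,0,0]},
)

```text
clock: 31.28
tool_pos: [0.5733, -0.1286, 0.0272]
eef_rot: [0.0, 0.591, 0.807, 0.0]
ft_force: [-0.1, -0.4, -0.3]
opening: 0.11
finger_force: 27.4
```

>>> advance(
  offsets={"aperture": [0.15,0.22,0.22,0.22,0.22,0.22,0.22,0.22,0.22,0.22,0.22,0.22],"dx": [0,0,0,0,0,0,0,0,0,0,0,0],"dy": [0,0,0,0,0,0,0,-0.96,-0.96,-0.96,0,0],"dz": [0,0,0,-0.16,-0.48,-0.64,-0.8,0,0,0,0,0],"twist": [0,0,0,0,0,0,0,0,0,0,0,0]},
)

```text
clock: 32.78
tool_pos: [0.4022, -0.1833, 0.1578]
eef_rot: [0.001, 0.591, 0.807, 0.0]
ft_force: [0.8, 0.3, -0.5]
opening: 0.219
finger_force: 0.0
```

```bash
python3 -c "
from h import *
c=capture('top');save(c,'t5');np.savez('t5.npz',**c);im=cv2.imread('pics/t5.png')[180:340,140:400];cv2.imwrite('pics/t5c.png',cv2.resize(im,None,fx=3,fy=3,interpolation=cv2.INTER_CUBIC))
c=capture('side');save(c,'s5')"
```

```text
(no output)
```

View pics/t5c.png

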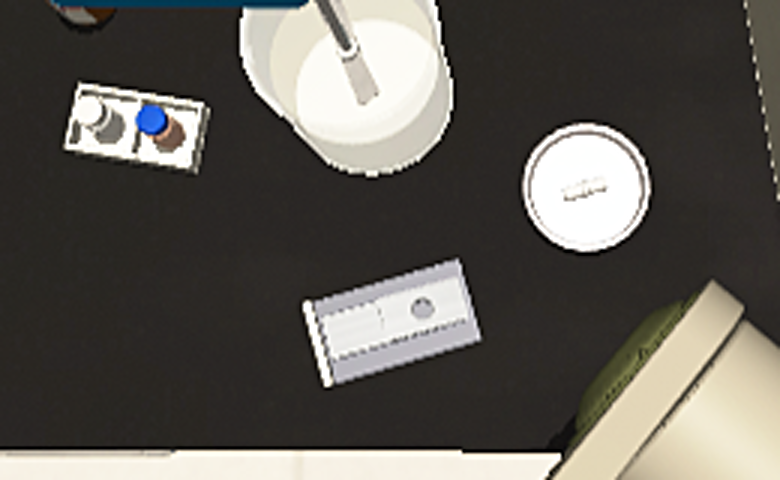

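View pics/s5.png

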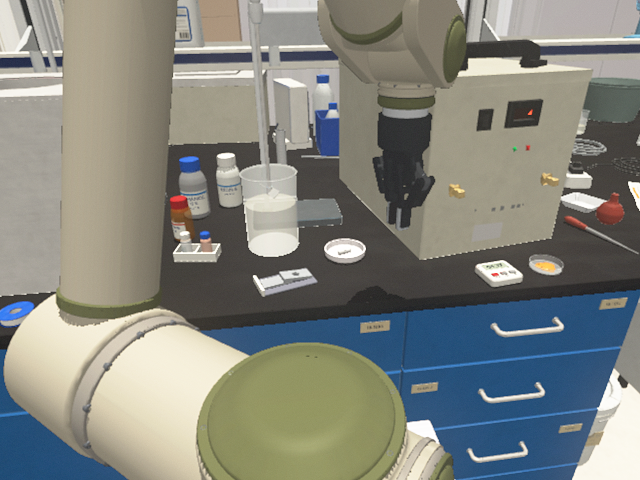

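The bar lies in the dish (crop 585,188), both vials are standing, and the amber bottle and timer look undisturbed. I'll check the overlap numerically before handing in.

Run:
```python
from h import *
c=dict(np.load("t5.npz"))
d=np.array([np.cos(1.87),np.sin(1.87)])
p=np.array([.4814,.0138])
im=c["pixels"][275:292,272:290].astype(float).mean(-1);im=cv2.resize(im,None,fx=6,fy=6,interpolation=cv2.INTER_CUBIC)
m=(im<185).astype(np.uint8);k=[x for x in cv2.findContours(m,cv2.RETR_LIST,cv2.CHAIN_APPROX_NONE)[0]]
for x in k:
    if 100<cv2.contourArea(x)<3000:
        u=(x[:,0].mean(0)+.5)/6-.5+[272,275];w=proj(c,[u],.011)[0];print(u,cv2.contourArea(x),w,(p-w[:2])@d*1e3)
W=world(c)
for t in range(-60,34,6):  # height profile along the coupon axis
    q=p+d*t/1e3-d*0; v=c["view"]@[*q,.009,1];K=c["camera_matrix"];u=int(round(K[0,0]*v[0]/-v[2]+K[0,2]));r=int(round(K[1,1]*-v[1]/-v[2]+K[1,2]))
    print(t,round(float(W[r,u,2])*1e3,1),c["pixels"][r,u].mean().round(),end=" | ")
```

```text
[283.44705882 289.85196078] 649.0 [ 0.4788157  -0.02891514  0.011     ] 40.05562700765392
[280.49206349 282.54365079] 522.0 [ 0.49303241 -0.02285712  0.011     ] 38.45726268780194
[280.3655914  282.20698925] 1323.0 [ 0.49368913 -0.02259622  0.011     ] 38.40152740467945
[274.77197802 275.13827839] 186.5 [ 0.50747785 -0.01133953  0.011     ] 31.70931248726091
-60 10.3 234.0 | -54 9.9 232.0 | -48 14.4 237.0 | -42 6.3 192.0 | -36 3.9 189.0 | -30 16.1 243.0 | -24 13.6 237.0 | -18 15.0 238.0 | -12 16.9 241.0 | -6 10.3 236.0 | 0 11.2 234.0 | 6 10.1 233.0 | 12 13.6 233.0 | 18 11.0 232.0 | 24 11.1 234.0 | 30 14.2 80.0 |
```

The hole sits 38.4 mm from the plain coupon's centre, which gives a 16.6 mm (30 %) overlap with the far end sloping down to the board. That is as asked, so I'm handing in.

>>> advance(
  offsets={"aperture": [0.22,0.22,0.22,0.22],"dx": [0,0,0,0],"dy": [0,0,0,0],"dz": [0,0,0,0],"twist": [0,0,0,0]},
)

```text
clock: 33.38
tool_pos: [0.4016, -0.1829, 0.157]
eef_rot: [-0.0, 0.591, 0.807, 0.0]
ft_force: [-0.1, 0.2, 0.8]
opening: 0.218
finger_force: 0.0
```

```bash
python3 -c "
from station import env
print(env.hand_in())"
```

```text
the job is handed in; nothing more can be done
None
```

I handed the job in at about 33 s: the coupons are shingled on the board (about 30 % overlap), both vials stand in their cells and the stirring bar lies in the dish; I never touched the amber bottle or timer, and the hand-in gave no verdict.

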